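# Move the charged battery from the desk charger into the label printer

### The job

The label printer's battery is charged: press it down in the charger until its push-push catch lets go and it springs up, then lift it out. Stand it in the printer's battery bay and push it down slowly and gently until that catch holds it down, then let go; never force it once it has gone solid, and do not disturb the other things on the desk.

Things in the scene. Friction and masses are not known exactly. Their poses are not given: they have to be found in the camera images.
- battery_center (a point): Centre of the battery pack, an upright block 24 (its x) x 60 (its y) x 80 mm (z, up), 120 to 200 g: black, ribbed grey upper third, blank paper label on both broad faces. The point is 40 mm below the pack's top and 40 mm above its foot. It fits either way round. At the start it is held down in the charger's bay with only its top 14 to 21 mm above the rim.
- battery: The same pack; origin at the centre of its foot. The trays of both bays push back with 4 to 10 N over their whole stroke; at the stop nothing gives any more and the force climbs fast, so push slowly and stop at 12 to 15 N. More than 30 N between the pack and the charger or the printer counts as forcing it.
- pack_charger_bay (a point): Centre of the mouth of the charger's bay, at the top of its rim, 105 mm above the desk, z up. Opening 26 mm (this frame's x) x 62 mm (its y), 1 mm wider than the pack on each side, in a collar 5 mm high that flares 3.5 mm outward. In the bay is a sprung tray on which the pack stands by its weight. Tray up: pack's foot 30 mm below the rim, its top 50 mm above.
- pack_charger: The charger, a fixed black block 90 x 100 mm with a skirt 104 x 112 mm; origin on the desk under its bay. Its tray starts held 29 to 36 mm below its raised position. The catch lets go when the pack is pushed some 10 mm farther, where it goes solid against a stop, and the push is then taken away: the tray rises by itself within 1.5 s and lifts the pack.
- label_printer_bay (a point): Centre of the mouth of the printer's battery bay, at the top of its rim, 114 mm above the desk, z up. Opening 26 mm (this frame's x) x 62 mm (its y), collar and sprung tray as in the charger; the tray starts raised and empty. Tray raised: pack's foot 30 mm below the rim, its top 50 mm above. Tray held by the catch: pack's top 10 to 34 mm above the rim.
- label_printer: The printer, a fixed grey box 104 mm wide, 108 mm ahead of and 44 mm behind its bay; window in its top, label slot in front; origin on the desk under the bay. The depth of its catch is set inside and unseen: pushed from its raised position the tray goes solid after 24 to 49 mm; let go, it comes back some 8 mm and is held. Pushed less, it comes up again; pushed twice, it is let go.
- label_roll: Bystander: roll of white labels standing on end, 69 mm across, 40 mm high, loose, behind the middle of the work. Origin at the centre of its underside.
- fuse_carton: Bystander: small brown carton 42 x 68 x 40 mm, loose, near the front edge between charger and printer. Origin at the centre of its underside.
- hole_punch: Bystander: two-hole punch 54 x 112 x 50 mm, loose, at the left. Origin at the centre of its underside.
Things that resemble listed ones, but are neither listed nor needed, are in the scene too. Leave any orange or red look-alike of the battery alone.

How it is judged:
By the outcome, as a careful person would: the job done as asked, in the order asked, and still so for the second after the job is handed in, with the robot touching nothing.
It also fails if it takes over 51 s, if anything falls off the work surface, if the arm or the gripper's body presses on something with over 40 N, if the wrist force passes 120 N, or if a joint passes its speed limit or range.

### The arm

A 6-joint arm with a two-finger parallel gripper is mounted at the origin on a cart in front of the work surface, level with it; the furniture and walls round the work are solid. World frame = base frame: x ahead of the robot, y to its left, z up, the work surface at z = 0. Lengths are in mm, angles in rad, forces in N, time in s.
With the tool pointing down it reaches from about 350 to 975 mm from the base axis. Payload 7.1 kg.
Tool frame: the origin (TCP) lies at the very end of the fingers, on their centre line; the grasp point (between the pads) lies 19 mm behind it; y points along the fingers, x is the direction in which the jaws open and shut, and the axes are right-handed (so a half turn about y gives the same grasp; the last joint's range is limited). The gripper opens to 88 mm and grips with 3 to 60 N. Pads are 20 mm wide; open, the fingers measure 115 mm over their backs; the gripper's body (75 mm by 178 mm) begins 61 mm behind the grasp point.
Start: joints at [1.279, 0.423, 1.63, -0, 1.089, -0.019], TCP at [168.361, 601.88, 222.675] pointing down, gripper open.
Joint ranges: [-3, 3], [-0.9, 2.11], [0.09, 2.58], [-1.31, 4.45], [0.11, 2.69], [-2.54, 2.54]. Speed limits (rad/s): [2.39, 2.39, 3.01, 3.14, 3.14, 3.14].

### API

Orientations are given as a rotation vector (axis times angle).
In Python, from workcell import ctrl gives the robot as it stands. The module is installed in compiled form; this text tells all that it offers.
- The arm moves only by the tool jog_arm, never from a script. Its argument "steps" is a list of rows, each an object with "turn": the turn, a rotation vector about the world's x, y, z scaled (see below), a list of three; "dp": the shift along the world's x, y, z scaled (see below), a list of three; "claw": the opening, from 0 (shut) to 1 (fully open). In form: [{"turn": [wx, wy, wz], "dp": [x, y, z], "claw": claw}, ...]. A call has 1 to 12 rows; each row is the pose to reach, as a shift and turn from the pose measured when the call began, turning the shorter way round; what a row does not reach only later rows make up. The controller multiplies each number of a shift by 80 mm and each number of a turn by pi rad. A row lasts 1/12 s, in which the tool goes at most 41.7 mm and 7.16 degrees, less where a joint would pass 70% of its speed; a pose out of reach is approached as far as the arm can. A call with a number of a shift or a turn outside -1 to 1 is refused whole. A call with a gripper value outside its range is refused whole. The fingers move at their own pace and stop on an object; the grip force is fixed at half the most. Time passes only in rows, so rows that repeat a pose let the fingers close. It gives the time, the measured TCP pose, the force and the opening at its end, in the units of the state.
- ctrl.get_obs(): the state, without advancing time (a new reading comes with each control period).
- ctrl.get_image(name): name is "scene" or "top" or "wrist"; returns a dict with "img" (420x560x3 uint8, red, green, blue), "range_z" (420x560 float32, mm along the optical axis (not along the pixel's ray), 0 where there is no reading), "fovy" (degrees; the focal length in pixels is half the picture's height over the tangent of half this angle, whatever the lens; pixels are square), "cx", "cy" (the principal point, pixels), "camera_from_world" (4x4, takes a point from world to camera coordinates); the wrist camera has in their place "hand_eye" (4x4, takes a point from camera to tool coordinates, whose origin is the TCP and whose axes are the tool frame's). Camera axes: x right, y down, z forward; pixel columns grow to the right and rows downward; lengths in mm; the calibration is good to about 2 mm. A picture is of the moment at which its call begins: read the wrist's pose just before it.
- ctrl.close_job(): hands the job in, once; it reports no verdict.
The state is a dict: "t": time; "qpos": joint angles; "qvel": joint speeds; "joint_torque": joint torques, N m; "ee_pos": TCP position; "orientation": TCP orientation; "ft_force": force on the tool from outside, world axes, zero at the start; "moment": the same for the moment, N m; "width": finger opening in mm.
Only numpy, scipy, OpenCV 4.12 (cv2) and the standard library are available. Lean on these libraries where they do the work, as an engineer would, in place of code of your own. Each camera call takes 0.05 s, during which the arm holds its last target.

## Working session

There is one attempt and no reset: what is moved stays moved. The work goes in short steps, Python scripts to look and compute and a tool call to move; the robot and the scene stay as the last step left them, time stands still between calls to the robot, and variables do not carry over. Pictures are saved under pics/ and viewed, and the job is handed in when it is done.

Besides the shell and the picture viewer there is one more tool, called after "Emit:" in YAML: its name, and indented under it one key for each argument. jog_arm: Moves the arm, as the interface text tells. Its arguments: {"type":"object","properties":{"steps":{"type":"array","items":{"type":"object","properties":{"turn":{"type":"array","items":{"type":"number"}},"dp":{"type":"array","items":{"type":"number"}},"claw":{"type":"number"}}}}},"required":["steps"]}

```bash
mkdir -p pics
cat > h.py <<'E'
import numpy as np, cv2
from scipy.spatial.transform import Rotation as R
from workcell import ctrl
def cap(name,fn):
    o=ctrl.get_obs(); d=ctrl.get_image(name)
    cv2.imwrite('pics/'+fn+'.png',d['img'][:,:,::-1])
    s={k:v for k,v in d.items()}
    f=210/np.tan(np.radians(d['fovy'])/2)
    z=d['range_z'].astype(float); v,u=np.mgrid[0:420,0:560]
    P=np.stack([(u-d['cx'])/f*z,(v-d['cy'])/f*z,z],-1)
    if 'camera_from_world' in d: T=np.linalg.inv(np.array(d['camera_from_world']))
    else:
        W=np.eye(4); W[:3,:3]=R.from_rotvec(o['orientation']).as_matrix(); W[:3,3]=o['ee_pos']; T=W@np.array(d['hand_eye'])
    Pw=P@T[:3,:3].T+T[:3,3]; Pw[z==0]=np.nan
    np.savez('pics/'+fn+'.npz',P=Pw,img=d['img'],T=T,f=f,c=[d['cx'],d['cy']])
    return Pw,d['img']
E
python3 - <<'E'
from h import *
o=ctrl.get_obs(); print(o)
print(R.from_rotvec(o['orientation']).as_matrix().round(3))
for n in ['scene','top','wrist']:
    P,i=cap(n,n+'0'); d=np.load('pics/'+n+'0.npz'); print(n,d['T'].round(2).tolist(),d['f'])
E
```

```text
{'t': 0.0, 'qpos': array([ 1.27900572e+00,  4.23815049e-01,  1.63067219e+00, -6.90071621e-06,
        1.08860311e+00, -1.90123076e-02]), 'qvel': array([-0.00024659, -0.00049843,  0.00062467, -0.00024144,  0.00165878,
        0.00121474]), 'joint_torque': array([-2.23057919e-03, -5.44610631e+01, -2.73664713e+01,  6.43522432e-02,
        2.26806861e-02, -1.39751455e-04]), 'ee_pos': array([168.2069616 , 601.3712005 , 221.92479942]), 'orientation': array([-1.32688652, -1.00507056,  1.00707902]), 'ft_force': array([ 0.23727081, -0.57228871,  0.4445063 ]), 'moment': array([-0.02327113, -0.03253149, -0.05643353]), 'width': 87.61495432872522}
[[ 0.269 -0.    -0.963]
 [ 0.963 -0.001  0.269]
 [-0.001 -1.     0.   ]]
scene [[0.58, -0.6, 0.56, -152.86], [-0.82, -0.43, 0.38, -406.12], [0.01, -0.68, -0.74, 1048.9], [0.0, 0.0, 0.0, 1.0]] 528.8715526653974
top [[0.0, -0.99, 0.14, 362.71], [-1.0, -0.0, -0.0, 92.01], [0.0, -0.14, -0.99, 1326.62], [0.0, 0.0, 0.0, 1.0]] 503.87903164694444
wrist [[0.27, 0.93, 0.26, 96.89], [0.96, -0.26, -0.07, 621.17], [-0.0, 0.27, -0.96, 384.96], [0.0, 0.0, 0.0, 1.0]] 306.2274371570723
```

View pics/scene0.png

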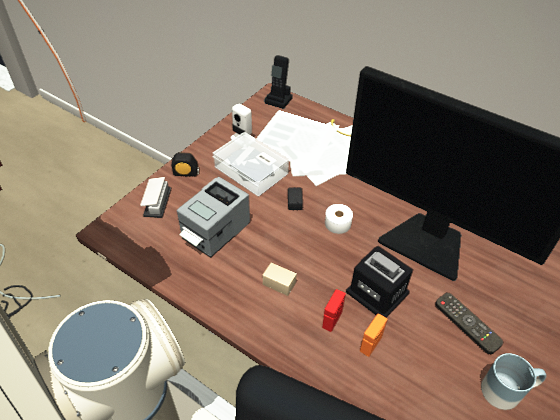

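View pics/top0.png

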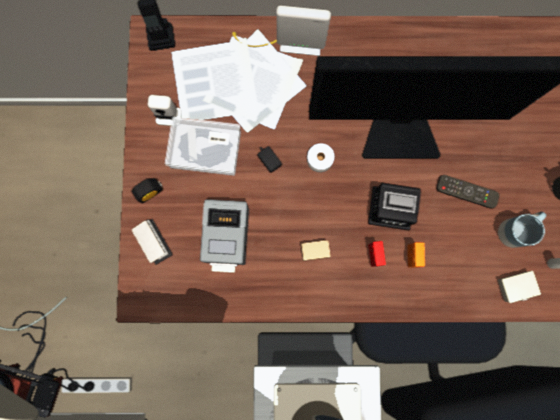

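View pics/wrist0.png

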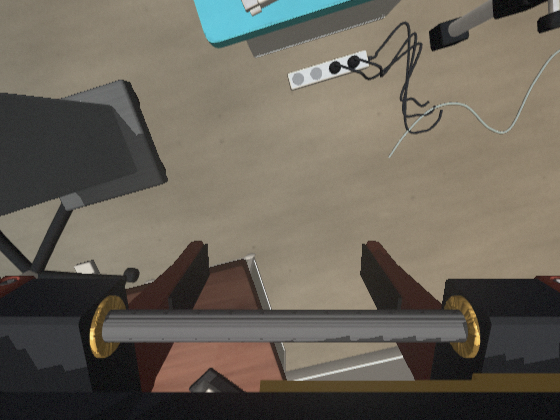

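The top view shows the charger at about (397,204) and the printer at (224,232), with its bay at about (224,218). The red and orange look-alikes are at (378,253) and (419,254). Next I'll measure the charger and printer.

```bash
cat > m.py <<'E'
from h import *
d=np.load('pics/top0.npz');P=d['P'];im=d['img']
def ex(u0,u1,v0,v1,fn,k):
    c=im[v0:v1,u0:u1,::-1]; cv2.imwrite(fn,cv2.resize(c,None,fx=k,fy=k,interpolation=cv2.INTER_CUBIC))
ex(355,445,170,240,'pics/c.png',8); ex(190,260,190,280,'pics/p.png',6)
def rect(u0,u1,v0,v1,zl,zh):
    Q=P[v0:v1,u0:u1].reshape(-1,3); Q=Q[(Q[:,2]>zl)&(Q[:,2]<zh)]
    r=cv2.minAreaRect(Q[:,:2].astype(np.float32)); print(zl,zh,len(Q),np.median(Q,0).round(1),np.array(r[0]).round(1),np.array(r[1]).round(1),r[2])
for a in [(85,97),(97,110),(112,135),(113,118),(118,135)]: rect(355,445,170,240,*a)
for a in [(85,105),(105,112),(109,120),(80,120)]: rect(190,260,190,280,*a)
print(P[190:222:3,375:420:4,2].round(0))
print(P[198:276:4,198:252:4,2].round(0))
E
python3 m.py
```

```text
85 97 167 [ 534.1 -184.3   95.6] [ 555.3 -199.1] [101.1  91.2] 81.38328552246094
97 110 1052 [ 548.4 -196.6  101.2] [ 554.5 -199.2] [101.2  90. ] 80.76632690429688
112 135 264 [ 554.8 -197.4  123. ] [ 556.2 -198.8] [59.7 25. ] 81.58977508544922
113 118 18 [ 549.6 -192.3  116. ] [ 556.5 -197.9] [57.6 24.6] 81.55009460449219
118 135 242 [ 554.9 -197.7  123.3] [ 556.2 -198.8] [59.7 25. ] 81.58977508544922
85 105 241 [512.5 225.   89.7] [483.1 232.3] [104.4 152.6] 86.74050903320312
105 112 1713 [470.5 232.2 109.4] [483.  232.2] [104.1 152. ] 87.03691864013672
109 120 1635 [475.3 234.  111.3] [482.7 232.3] [103.9 150.6] 86.9189682006836
80 120 2677 [480.3 231.3 109.9] [483.1 232.3] [104.5 152.5] 86.83155059814453
[[ 20.  80. 103.  96. 100. 103.  99.  99. 100. 102.  98. 102.]
 [ 29.  86.  98. 105. 106. 105. 105.  97. 104. 101.  99.  96.]
 [ 23.  88.  99. 100. 125. 119. 123. 121. 106. 106. 105. 103.]
 [ 41.  99. 101.  99. 125. 127. 126. 125. 120. 122. 110. 100.]
 [ 52. 106. 101. 101. 123. 122. 117. 126. 123. 122. 104.  97.]
 [ 44. 102. 102.  90. 106. 115. 121. 122. 124. 122. 100.  96.]
 [ 5
[... 1072 characters left out ...]
. 104. 109. 112. 107. 115. 111.  52.   1.]
 [  4. 114. 109. 109. 109. 111. 109. 111. 107. 111. 105. 108.  43.   3.]
 [  4. 108. 114. 112. 110. 114. 109. 111. 112. 115. 108. 108.  65.  -2.]
 [ -2. 110. 108. 112. 111. 114. 110. 115. 111. 110. 112. 110.  23.  -1.]
 [  5. 114. 113. 109. 110. 109. 114. 107. 111. 111. 109. 112.  15.   0.]
 [  5. 109. 111. 109. 113. 104. 107. 107. 110. 111. 110. 105.  -0.   2.]
 [  3.   3.  73.  88. 102. 107. 107. 109. 108. 108. 109. 107.   5.   1.]
 [  3.   2.  -0.   5.  56.  51.  56.  55.  54.  50.   0.  -3.   0.   4.]
 [  0.  -2.   6.   5.  55.  51.  55.  49.  55.  56.   1.  -1.   1.  -1.]
 [  1.   3.  -1.   2.   6.  -1.  -1.   4.  -2.  -2.  -2.  -2.   1.  -2.]]
```

```bash
cat > m2.py <<'E'
from h import *
d=np.load('pics/top0.npz');P=d['P']
M=P[40:125,300:560].reshape(-1,3);M=M[M[:,2]>150]; print('monitor',np.nanmin(M,0),np.nanmax(M,0))
B=P[195:220,198:248].reshape(-1,3); 
Q=B[(B[:,2]<97)&(B[:,2]>55)]; r=cv2.minAreaRect(Q[:,:2].astype(np.float32)); print('bayhole',r,Q[:,2].mean())
S=np.load('pics/scene0.npz')['P']
def rect(u0,u1,v0,v1,zl,zh):
    Q=S[v0:v1,u0:u1].reshape(-1,3); Q=Q[(Q[:,2]>zl)&(Q[:,2]<zh)]
    r=cv2.minAreaRect(Q[:,:2].astype(np.float32)); print('scene',zl,zh,len(Q),np.median(Q,0).round(1),np.array(r[0]).round(1),np.array(r[1]).round(1),r[2])
rect(340,420,240,315,114,135)
rect(340,420,240,315,95,110)
rect(170,255,170,255,100,122)
M=S[70:260,340:560].reshape(-1,3);M=M[M[:,2]>60]; print('mon',np.nanpercentile(M,[0.5,50,99.5],axis=0).round(0))
E
python3 m2.py
```

```text
monitor [ 760.07068458 -483.70047973  150.01608248] [794.76164036  24.88266256 415.57300524]
bayhole ((532.6738891601562, 219.22329711914062), (85.5496826171875, 36.813011169433594), 89.75299072265625) 83.1526245319179
scene 114 135 302 [ 553.7 -203.3  122.7] [ 556.5 -201.8] [59.6 27.1] 81.27903747558594
scene 95 110 1158 [ 541.3 -205.8  100.6] [ 556.  -200.9] [101.7  93.4] 81.70840454101562
scene 100 122 1922 [473.8 225.3 109.5] [484.1 230.2] [108.9 153.8] 86.74055480957031
mon [[ 585. -477.   75.]
 [ 766. -235.  265.]
 [1117.  221.  412.]]
```

View pics/c.png

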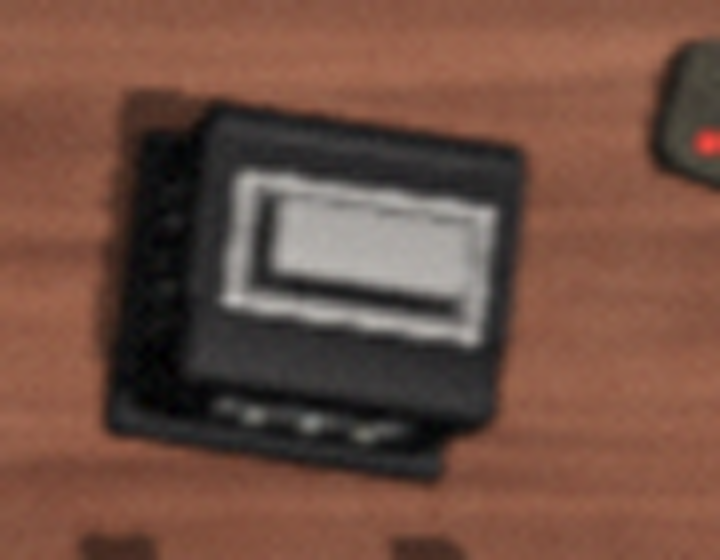

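View pics/p.png

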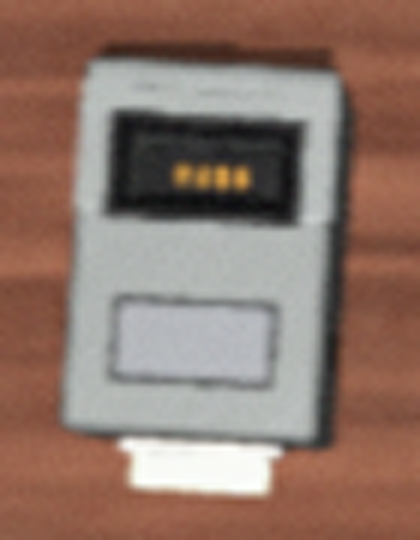

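Emit:
jog_arm:
  steps:
    - {"turn": [0, 0, -0.086], "dp": [0.868, -0.928, 0.1], "claw": 1}
    - {"turn": [0, 0, -0.086], "dp": [0.868, -0.928, 0.1], "claw": 1}
    - {"turn": [0, 0, -0.086], "dp": [0.868, -0.928, 0.1], "claw": 1}

```text
t: 0.4
ee_pos: [239.2, 524.4, 229.8]
orientation: [-1.423, -0.794, 0.797]
ft_force: [-0.5, 0.2, -0.4]
width: 88.0
```

Emit:
jog_arm:
  steps:
    - {"turn": [0, 0, -0.086], "dp": [0.868, -0.928, 0.1], "claw": 1}
    - {"turn": [0, 0, -0.086], "dp": [0.868, -0.928, 0.1], "claw": 1}
    - {"turn": [0, 0, -0.086], "dp": [0.868, -0.928, 0.1], "claw": 1}

```text
t: 0.65
ee_pos: [310.4, 447.4, 237.8]
orientation: [-1.495, -0.58, 0.584]
ft_force: [1.0, 0.2, 0.3]
width: 87.6
```

Emit:
jog_arm:
  steps:
    - {"turn": [0, 0, -0.086], "dp": [0.868, -0.928, 0.1], "claw": 1}
    - {"turn": [0, 0, -0.086], "dp": [0.868, -0.928, 0.1], "claw": 1}
    - {"turn": [0, 0, -0.086], "dp": [0.868, -0.928, 0.1], "claw": 1}

```text
t: 0.9
ee_pos: [381.8, 370.5, 246.0]
orientation: [-1.543, -0.363, 0.367]
ft_force: [0.6, 0.3, -0.2]
width: 87.7
```

Emit:
jog_arm:
  steps:
    - {"turn": [0, 0, -0.086], "dp": [0.868, -0.928, 0.1], "claw": 1}
    - {"turn": [0, 0, -0.086], "dp": [0.868, -0.928, 0.1], "claw": 1}
    - {"turn": [0, 0, -0.086], "dp": [0.868, -0.928, 0.1], "claw": 1}

```text
t: 1.15
ee_pos: [453.4, 293.6, 254.4]
orientation: [-1.57, -0.146, 0.149]
ft_force: [-0.1, -0.0, -0.1]
width: 87.6
```

Emit:
jog_arm:
  steps:
    - {"turn": [0, 0, -0.078], "dp": [0.77, -0.79, 0.2], "claw": 1}
    - {"turn": [0, 0, -0.078], "dp": [0.77, -0.79, 0.2], "claw": 1}
    - {"turn": [0, 0, -0.078], "dp": [0.77, -0.79, 0.2], "claw": 1}
    - {"turn": [0, 0, -0.078], "dp": [0.77, -0.79, 0.2], "claw": 1}

```text
t: 1.48
ee_pos: [516.9, 228.5, 270.7]
orientation: [-1.574, 0.049, -0.047]
ft_force: [0.8, 0.1, 0.2]
width: 87.4
```

Run:
```python
from h import *
P,i=cap('wrist','w1'); o=ctrl.get_obs(); print(o['ee_pos'],R.from_rotvec(o['orientation']).as_matrix().round(3))
```

```text
[515.28343138 229.62619008 270.16340043] [[ 0.998 -0.003  0.059]
 [-0.059 -0.003  0.998]
 [-0.003 -1.    -0.003]]
```

View pics/w1.png

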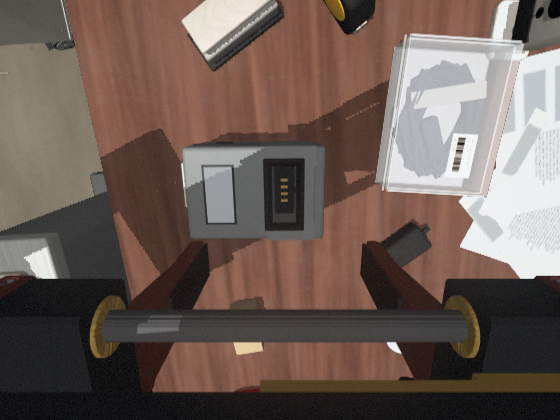

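```bash
cat > m3.py <<'E'
from h import *
d=np.load('pics/w1.npz');P=d['P'];im=d['img'];T=d['T'];f=float(d['f']);c=d['c']
def ray(u,v,z):
    r=T[:3,:3]@np.array([(u-c[0])/f,(v-c[1])/f,1]); return T[:3,3]+r*(z-T[2,3])/r[2]
g=im[:,:,:].max(2); m=np.zeros_like(g); m[150:236,256:312]=(g[150:236,256:312]<45)
n,l,s,ce=cv2.connectedComponentsWithStats(m); k=1+np.argmax(s[1:,4]); print(s[k])
cn=max(cv2.findContours((l==k).astype(np.uint8),0,2)[0],key=cv2.contourArea)[:,0]
for z in (109,114):
  W=np.array([ray(u,v,z)[:2] for u,v in cn]).astype(np.float32); print('collar',z,cv2.minAreaRect(W))
Q=P[140:245,175:330].reshape(-1,3);Q=Q[(Q[:,2]>98)&(Q[:,2]<125)]
print('box',cv2.minAreaRect(Q[:,:2].astype(np.float32)),np.median(Q[:,2]))
c2=im[130:260,170:340,::-1]; cv2.imwrite('pics/w1z.png',cv2.resize(c2,None,fx=4,fy=4,interpolation=cv2.INTER_CUBIC))
E
python3 m3.py
```

```text
[ 263  159   41   71 2241]
collar 109 ((515.1263427734375, 228.3146209716797), (78.44540405273438, 42.6071891784668), 87.49642181396484)
collar 114 ((515.2273559570312, 229.4605712890625), (77.23651885986328, 41.950584411621094), 87.49642181396484)
box ((483.6177673339844, 230.1166534423828), (104.5246353149414, 152.41603088378906), 86.91053009033203) 110.28808527586983
```

View pics/w1z.png

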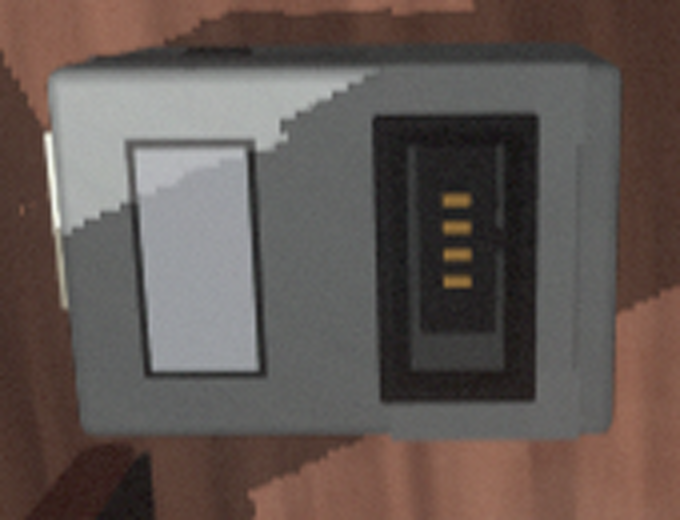

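Emit:
jog_arm:
  steps:
    - {"turn": [0, 0, -0.03], "dp": [0.09, -0.98, 0], "claw": 1}
    - {"turn": [0, 0, -0.03], "dp": [0.09, -0.98, 0], "claw": 1}

```text
t: 1.7
ee_pos: [521.0, 152.6, 269.4]
orientation: [-1.571, 0.122, -0.115]
ft_force: [0.7, 0.1, -0.2]
width: 87.9
```

Emit:
jog_arm:
  steps:
    - {"turn": [0, 0, 0], "dp": [0.09, -0.98, 0], "claw": 1}
    - {"turn": [0, 0, 0], "dp": [0.09, -0.98, 0], "claw": 1}

```text
t: 1.87
ee_pos: [526.8, 74.1, 268.8]
orientation: [-1.571, 0.12, -0.111]
ft_force: [0.9, 0.3, -0.2]
width: 87.6
```

Emit:
jog_arm:
  steps:
    - {"turn": [0, 0, 0], "dp": [0.09, -0.98, 0], "claw": 1}
    - {"turn": [0, 0, 0], "dp": [0.09, -0.98, 0], "claw": 1}

```text
t: 2.03
ee_pos: [532.8, -4.3, 268.3]
orientation: [-1.571, 0.118, -0.107]
ft_force: [0.5, -1.5, 1.0]
width: 87.3
```

Emit:
jog_arm:
  steps:
    - {"turn": [0, 0, 0], "dp": [0.09, -0.98, 0], "claw": 1}
    - {"turn": [0, 0, 0], "dp": [0.09, -0.98, 0], "claw": 1}

```text
t: 2.2
ee_pos: [539.2, -82.8, 267.8]
orientation: [-1.571, 0.116, -0.103]
ft_force: [0.4, -0.3, 0.4]
width: 87.9
```

Emit:
jog_arm:
  steps:
    - {"turn": [0, 0, 0], "dp": [0.09, -0.98, 0], "claw": 0}
    - {"turn": [0, 0, 0], "dp": [0.09, -0.98, 0], "claw": 0}
    - {"turn": [0, 0, 0], "dp": [0.09, -0.98, 0], "claw": 0}

```text
t: 2.45
ee_pos: [546.4, -164.6, 267.3]
orientation: [-1.572, 0.117, -0.104]
ft_force: [0.2, -0.4, -0.2]
width: 71.3
```

Run:
```python
from h import *
P,i=cap('wrist','w2'); o=ctrl.get_obs(); print(o['ee_pos'],R.from_rotvec(o['orientation']).as_matrix().round(3))
```

```text
[ 546.02000313 -162.09100088  267.12107935] [[ 0.99  -0.009  0.14 ]
 [-0.14  -0.002  0.99 ]
 [-0.009 -1.    -0.003]]
```

View pics/w2.png

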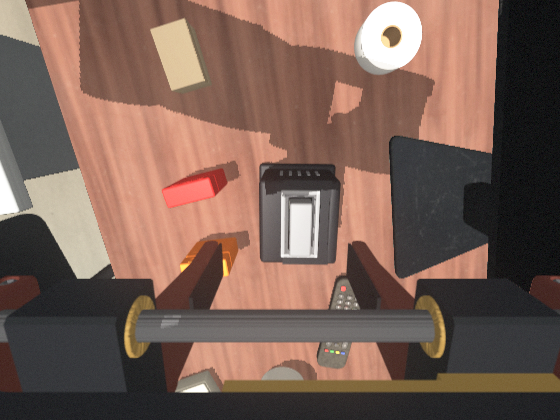

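The wrist view shows the charger at about (300,215), with the battery's grey top at (300,228).

```bash
cat > m4.py <<'E'
from h import *
d=np.load('pics/w2.npz');P=d['P'];im=d['img'];T=d['T'];f=float(d['f']);c=d['c']
def ray(u,v,z):
    r=T[:3,:3]@np.array([(u-c[0])/f,(v-c[1])/f,1]); return T[:3,3]+r*(z-T[2,3])/r[2]
Q=P[160:270,250:345].reshape(-1,3)
b=Q[(Q[:,2]>115)&(Q[:,2]<135)]; print('batt',cv2.minAreaRect(b[:,:2].astype(np.float32)),np.median(b[:,2]),len(b))
b=Q[(Q[:,2]>90)&(Q[:,2]<112)]; print('chg',cv2.minAreaRect(b[:,:2].astype(np.float32)),np.median(b[:,2]),len(b))
c2=im[150:275,240:360,::-1]; cv2.imwrite('pics/w2z.png',cv2.resize(c2,None,fx=4.5,fy=4.5,interpolation=cv2.INTER_CUBIC))
g=im.max(2)
m=np.zeros_like(g); m[170:265,270:335]=(g[170:265,270:335]>90)
cn=np.vstack([k[:,0] for k in cv2.findContours(m,0,2)[0]])
W=np.array([ray(u,v,105)[:2] for u,v in cn]).astype(np.float32); print('collar',cv2.minAreaRect(W))
E
python3 m4.py
```

```text
batt ((556.9854736328125, -201.3201141357422), (60.24892807006836, 24.486391067504883), 82.1923599243164) 123.91972146074303 1252
chg ((555.515869140625, -201.22647094726562), (100.27973937988281, 90.23129272460938), 81.2983169555664) 101.16730138452027 5346
collar ((560.618408203125, -195.84149169921875), (107.2629165649414, 74.25617980957031), 82.2582015991211)
```

View pics/w2z.png

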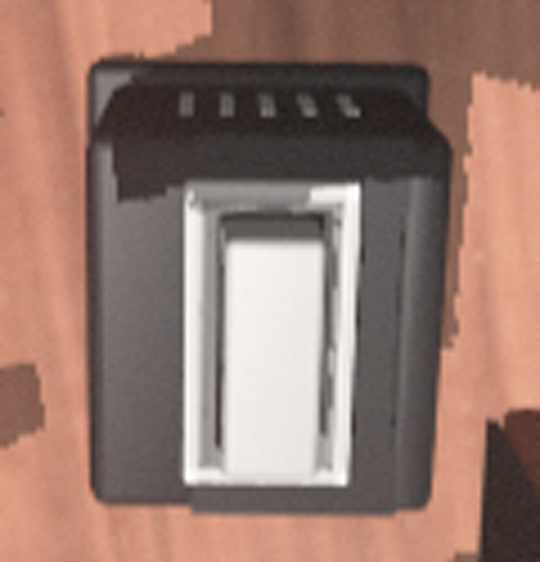

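Emit:
jog_arm:
  steps:
    - {"turn": [0, -0.003, -0.002], "dp": [0.126, -0.479, -1], "claw": 0}
    - {"turn": [0, -0.003, -0.002], "dp": [0.126, -0.479, -1], "claw": 0}
    - {"turn": [0, -0.003, -0.002], "dp": [0.126, -0.479, -1], "claw": 0}
    - {"turn": [0, -0.003, -0.002], "dp": [0.126, -0.479, -1], "claw": 0}

```text
t: 2.83
ee_pos: [554.2, -198.1, 184.3]
orientation: [-1.567, 0.119, -0.109]
ft_force: [0.0, -0.4, 0.1]
width: 40.8
```

Emit:
jog_arm:
  steps:
    - {"turn": [0, 0, 0], "dp": [0, 0, -0.6], "claw": 0}
    - {"turn": [0, 0, 0], "dp": [0, 0, -0.6], "claw": 0}
    - {"turn": [0, 0, 0], "dp": [0, 0, -0.6], "claw": 0}

```text
t: 3.08
ee_pos: [552.7, -195.7, 134.9]
orientation: [-1.565, 0.121, -0.104]
ft_force: [0.4, 0.2, 0.1]
width: 20.6
```

Run:
```python
from h import *
P,i=cap('wrist','w3'); o=ctrl.get_obs(); print(o['ee_pos'],o['ft_force'],o['width'],R.from_rotvec(o['orientation']).as_matrix().round(3))
```

```text
[ 553.9467768  -196.55698175  136.65871019] [ 0.59012112 -0.76947129 -0.0904599 ] 16.550036431807467 [[ 0.99  -0.008  0.143]
 [-0.143  0.002  0.99 ]
 [-0.008 -1.     0.001]]
```

View pics/w3.png

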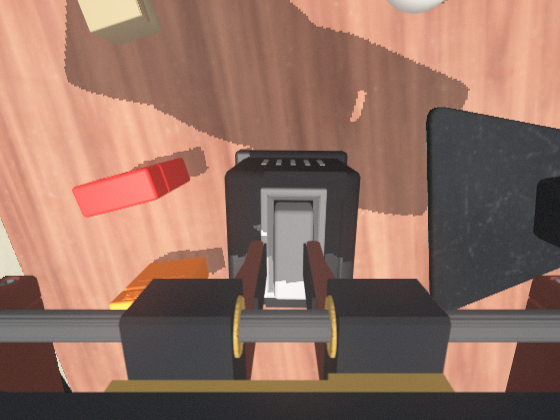

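Emit:
jog_arm:
  steps:
    - {"turn": [0, -0.003, 0], "dp": [0.028, -0.048, -0.1], "claw": 0}
    - {"turn": [0, -0.003, 0], "dp": [0.028, -0.048, -0.1], "claw": 0}
    - {"turn": [0, -0.003, 0], "dp": [0.028, -0.048, -0.1], "claw": 0}
    - {"turn": [0, -0.003, 0], "dp": [0.028, -0.048, -0.1], "claw": 0}

```text
t: 3.47
ee_pos: [556.7, -200.6, 129.7]
orientation: [-1.566, 0.111, -0.115]
ft_force: [-0.4, -0.3, -0.0]
width: 0.4
```

Emit:
jog_arm:
  steps:
    - {"turn": [0, 0, 0], "dp": [0, 0, -0.025], "claw": 0}
    - {"turn": [0, 0, 0], "dp": [0, 0, -0.025], "claw": 0}

```text
t: 3.63
ee_pos: [557.0, -200.8, 128.2]
orientation: [-1.566, 0.11, -0.116]
ft_force: [-0.4, -1.0, -0.3]
width: 0.7
```

Emit:
jog_arm:
  steps:
    - {"turn": [0, 0, 0], "dp": [0, 0, -0.025], "claw": 0}
    - {"turn": [0, 0, 0], "dp": [0, 0, -0.025], "claw": 0}

```text
t: 3.8
ee_pos: [556.8, -200.8, 126.0]
orientation: [-1.566, 0.11, -0.116]
ft_force: [0.2, 0.9, -0.2]
width: 0.5
```

Emit:
jog_arm:
  steps:
    - {"turn": [0, 0, 0], "dp": [0, 0, -0.0375], "claw": 0}
    - {"turn": [0, 0, 0], "dp": [0, 0, -0.0375], "claw": 0}

```text
t: 3.97
ee_pos: [557.0, -200.9, 122.9]
orientation: [-1.566, 0.11, -0.116]
ft_force: [0.2, -0.1, 4.1]
width: 0.5
```

Emit:
jog_arm:
  steps:
    - {"turn": [0, 0, 0], "dp": [0, 0, -0.0375], "claw": 0}
    - {"turn": [0, 0, 0], "dp": [0, 0, -0.0375], "claw": 0}

```text
t: 4.13
ee_pos: [557.3, -201.0, 120.1]
orientation: [-1.566, 0.11, -0.117]
ft_force: [-1.1, -0.1, 5.4]
width: 0.6
```

Emit:
jog_arm:
  steps:
    - {"turn": [0, 0, 0], "dp": [0, 0, -0.0375], "claw": 0}
    - {"turn": [0, 0, 0], "dp": [0, 0, -0.0375], "claw": 0}

```text
t: 4.3
ee_pos: [557.5, -201.1, 117.3]
orientation: [-1.567, 0.11, -0.117]
ft_force: [-0.3, 0.6, 6.1]
width: 0.7
```

Emit:
jog_arm:
  steps:
    - {"turn": [0, 0, 0], "dp": [-0.008, 0.006, -0.025], "claw": 0}
    - {"turn": [0, 0, 0], "dp": [-0.008, 0.006, -0.025], "claw": 0}

```text
t: 4.47
ee_pos: [557.2, -200.8, 115.8]
orientation: [-1.567, 0.109, -0.118]
ft_force: [-0.9, -1.1, 6.3]
width: 0.4
```

Emit:
jog_arm:
  steps:
    - {"turn": [0, 0, 0], "dp": [0, 0, -0.0125], "claw": 0}
    - {"turn": [0, 0, 0], "dp": [0, 0, -0.0125], "claw": 0}

```text
t: 4.63
ee_pos: [557.6, -201.0, 115.4]
orientation: [-1.567, 0.108, -0.118]
ft_force: [-1.3, 0.4, 6.1]
width: 0.4
```

Emit:
jog_arm:
  steps:
    - {"turn": [0, 0, 0], "dp": [0, 0, -0.0125], "claw": 0}
    - {"turn": [0, 0, 0], "dp": [0, 0, -0.0125], "claw": 0}

```text
t: 4.8
ee_pos: [558.1, -201.1, 115.1]
orientation: [-1.568, 0.107, -0.119]
ft_force: [-0.8, 0.7, 5.9]
width: 0.4
```

Emit:
jog_arm:
  steps:
    - {"turn": [0, 0, 0], "dp": [-0.02, 0.008, -0.022], "claw": 0}
    - {"turn": [0, 0, 0], "dp": [-0.02, 0.008, -0.022], "claw": 0}

```text
t: 4.97
ee_pos: [557.0, -200.9, 113.9]
orientation: [-1.568, 0.106, -0.12]
ft_force: [0.9, -1.2, 6.5]
width: 0.5
```

Emit:
jog_arm:
  steps:
    - {"turn": [0, 0, 0], "dp": [-0.01, 0, -0.022], "claw": 0}
    - {"turn": [0, 0, 0], "dp": [-0.01, 0, -0.022], "claw": 0}

```text
t: 5.13
ee_pos: [557.1, -201.0, 113.2]
orientation: [-1.569, 0.105, -0.122]
ft_force: [-1.4, 1.5, 7.9]
width: 0.3
```

Emit:
jog_arm:
  steps:
    - {"turn": [0, 0, 0], "dp": [-0.01, 0, -0.018], "claw": 0}
    - {"turn": [0, 0, 0], "dp": [-0.01, 0, -0.018], "claw": 0}

```text
t: 5.3
ee_pos: [557.3, -201.2, 113.1]
orientation: [-1.569, 0.103, -0.124]
ft_force: [-1.5, 2.8, 11.1]
width: 0.4
```

Solid at 113.1 mm with the force climbing (11 N). One small step more.

Emit:
jog_arm:
  steps:
    - {"turn": [0, 0, 0], "dp": [-0.01, 0.01, -0.026], "claw": 0}
    - {"turn": [0, 0, 0], "dp": [-0.01, 0.01, -0.026], "claw": 0}

```text
t: 5.47
ee_pos: [558.0, -201.0, 112.9]
orientation: [-1.57, 0.1, -0.126]
ft_force: [-3.2, 0.1, 15.1]
width: 0.4
```

Emit:
jog_arm:
  steps:
    - {"turn": [0, 0, 0], "dp": [-0.02, 0, 0.95], "claw": 0}
    - {"turn": [0, 0, 0], "dp": [-0.02, 0, 0.95], "claw": 0.9}
    - {"turn": [0, 0, 0], "dp": [-0.02, 0, 0.95], "claw": 0.9}
    - {"turn": [0, 0, 0], "dp": [-0.02, 0, 0.95], "claw": 0.9}
    - {"turn": [0, 0, 0], "dp": [-0.02, 0, 0.95], "claw": 0.9}
    - {"turn": [0, 0, 0], "dp": [-0.02, 0, 0.95], "claw": 0.9}
    - {"turn": [0, 0, 0], "dp": [-0.02, 0, 0.95], "claw": 0.9}
    - {"turn": [0, 0, 0], "dp": [-0.02, 0, 0.95], "claw": 0.9}
    - {"turn": [0, 0, 0], "dp": [-0.02, 0, 0.95], "claw": 0.9}
    - {"turn": [0, 0, 0], "dp": [-0.02, 0, 0.95], "claw": 0.9}
    - {"turn": [0, 0, 0], "dp": [-0.02, 0, 0.95], "claw": 0.9}
    - {"turn": [0, 0, 0], "dp": [-0.02, 0, 0.95], "claw": 0.9}

```text
t: 6.47
ee_pos: [556.3, -201.0, 188.8]
orientation: [-1.57, 0.101, -0.126]
ft_force: [0.2, 0.7, -0.0]
width: 70.4
```

```bash
cat > o.py <<'E'
import sys
from h import *
P,i=cap('wrist',sys.argv[1]); o=ctrl.get_obs(); print(o['t'],o['ee_pos'],o['ft_force'],o['width'],R.from_rotvec(o['orientation']).as_matrix().round(3))
Q=P[:,240:320]
E
python3 o.py w4
```

```text
6.5167 [ 556.35575817 -200.97458598  188.86380051] [0.88785111 0.263005   0.71768678] 74.73189137938347 [[ 0.989  0.016  0.144]
 [-0.144 -0.003  0.99 ]
 [ 0.016 -1.    -0.001]]
```

View pics/w4.png

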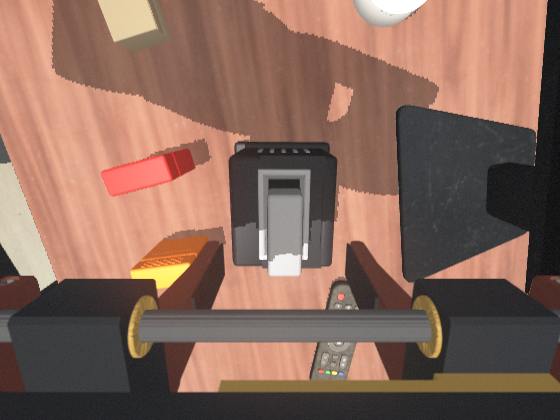

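Run:
```python
from h import *
P=np.load('pics/w4.npz')['P'];Q=P[170:285,255:315].reshape(-1,3);b=Q[(Q[:,2]>145)&(Q[:,2]<170)]
print(len(b),np.median(b,0),cv2.minAreaRect(b[:,:2].astype(np.float32)))
```

```text
2974 [ 557.07718878 -198.30064408  155.90122475] ((556.9813232421875, -201.02037048339844), (60.05734634399414, 24.60527229309082), 80.9563980102539)
```

Emit:
jog_arm:
  steps:
    - {"turn": [0, 0.005, 0], "dp": [0, 0, -0.3], "claw": 1}
    - {"turn": [0, 0.005, 0], "dp": [0, 0, -0.3], "claw": 1}
    - {"turn": [0, 0.005, 0], "dp": [0, 0, -0.3], "claw": 1}
    - {"turn": [0, 0.005, 0], "dp": [0, 0, -0.3], "claw": 1}

```text
t: 6.85
ee_pos: [556.5, -201.0, 165.2]
orientation: [-1.571, 0.113, -0.114]
ft_force: [-0.4, -0.1, 0.1]
width: 87.7
```

```bash
python3 o.py w5
```

```text
6.9 [ 556.65266715 -201.06841381  165.55953296] [ 0.11709099 -0.41733532 -1.0556114 ] 88.03238642407787 [[ 0.99   0.001  0.144]
 [-0.144 -0.003  0.99 ]
 [ 0.002 -1.    -0.003]]
```

Emit:
jog_arm:
  steps:
    - {"turn": [0, 0, -0.001], "dp": [0.003, 0, -0.49], "claw": 1}
    - {"turn": [0, 0, -0.001], "dp": [0.003, 0, -0.49], "claw": 1}
    - {"turn": [0, 0, -0.001], "dp": [0.003, 0, -0.49], "claw": 1}
    - {"turn": [0, 0, -0.001], "dp": [0.003, 0, -0.49], "claw": 1}

```text
t: 7.23
ee_pos: [557.2, -201.2, 127.5]
orientation: [-1.571, 0.114, -0.117]
ft_force: [-0.1, -0.8, 0.5]
width: 87.7
```

Emit:
jog_arm:
  steps:
    - {"turn": [0, 0, 0], "dp": [0, 0, 0], "claw": 0}
    - {"turn": [0, 0, 0], "dp": [0, 0, 0], "claw": 0}
    - {"turn": [0, 0, 0], "dp": [0, 0, 0], "claw": 0}
    - {"turn": [0, 0, 0], "dp": [0, 0, 0], "claw": 0}
    - {"turn": [0, 0, 0], "dp": [0, 0, 0], "claw": 0}
    - {"turn": [0, 0, 0], "dp": [0, 0, 0], "claw": 0}
    - {"turn": [0, 0, 0], "dp": [0, 0, 0], "claw": 0}
    - {"turn": [0, 0, 0], "dp": [0, 0, 0], "claw": 0}
    - {"turn": [0, 0, 0], "dp": [0, 0, 0], "claw": 0}
    - {"turn": [0, 0, 0], "dp": [0, 0, 0], "claw": 0}
    - {"turn": [0, 0, 0], "dp": [0, 0, 0], "claw": 0}

```text
t: 8.15
ee_pos: [557.2, -201.2, 127.4]
orientation: [-1.571, 0.114, -0.117]
ft_force: [0.5, -0.1, -0.3]
width: 23.7
```

Emit:
jog_arm:
  steps:
    - {"turn": [0, 0, 0], "dp": [0, 0, 0.15], "claw": 0}
    - {"turn": [0, 0, 0], "dp": [0, 0, 0.3], "claw": 0}
    - {"turn": [0, 0, 0], "dp": [0, 0, 0.5], "claw": 0}
    - {"turn": [0, 0, 0], "dp": [0, 0, 0.75], "claw": 0}
    - {"turn": [0, 0, 0], "dp": [0, 0, 1], "claw": 0}
    - {"turn": [0, 0, 0], "dp": [0, 0, 1], "claw": 0}

```text
t: 8.65
ee_pos: [559.5, -202.1, 212.5]
orientation: [-1.573, 0.109, -0.123]
ft_force: [0.2, 0.1, -1.2]
width: 23.8
```

```bash
python3 o.py w6
```

```text
8.7 [ 558.64337825 -201.7917237   210.3501269 ] [ 0.3790945   0.29397213 -2.19822186] 23.665964755681614 [[ 0.989  0.006  0.147]
 [-0.147 -0.006  0.989]
 [ 0.007 -1.    -0.005]]
```

View pics/w6.png

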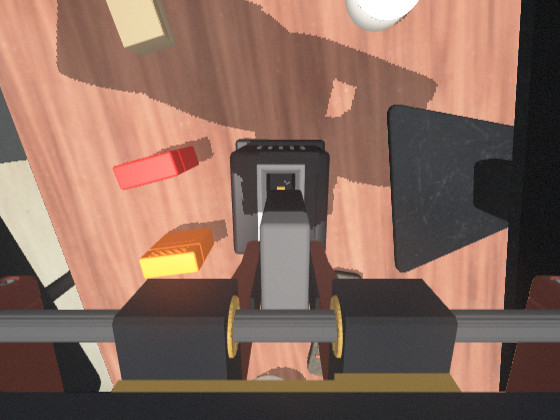

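Emit:
jog_arm:
  steps:
    - {"turn": [0, 0.002, 0.01], "dp": [-0.1, 0.3, 0.02], "claw": 0}
    - {"turn": [0, 0.002, 0.02], "dp": [-0.1, 0.6, 0.02], "claw": 0}
    - {"turn": [0, 0.002, 0.03], "dp": [-0.1, 0.95, 0.02], "claw": 0}

```text
t: 8.95
ee_pos: [549.7, -125.6, 211.2]
orientation: [-1.576, 0.042, -0.042]
ft_force: [0.4, 0.3, -1.8]
width: 24.0
```

Emit:
jog_arm:
  steps:
    - {"turn": [0, 0, 0], "dp": [-0.04, 0.4, 0.02], "claw": 0}
    - {"turn": [0, 0, 0], "dp": [-0.1, 0.9, 0.02], "claw": 0}

```text
t: 9.12
ee_pos: [541.0, -53.2, 212.0]
orientation: [-1.576, 0.044, -0.042]
ft_force: [1.0, 0.1, -2.0]
width: 23.8
```

Emit:
jog_arm:
  steps:
    - {"turn": [0, 0, 0], "dp": [-0.04, 0.4, 0.02], "claw": 0}
    - {"turn": [0, 0, 0], "dp": [-0.1, 0.9, 0.02], "claw": 0}

```text
t: 9.28
ee_pos: [532.0, 19.7, 212.8]
orientation: [-1.576, 0.046, -0.041]
ft_force: [0.2, 1.1, -2.0]
width: 23.4
```

Emit:
jog_arm:
  steps:
    - {"turn": [0, 0, 0], "dp": [-0.04, 0.4, 0.02], "claw": 0}
    - {"turn": [0, 0, 0], "dp": [-0.1, 0.9, 0.02], "claw": 0}

```text
t: 9.45
ee_pos: [522.8, 92.7, 213.6]
orientation: [-1.577, 0.047, -0.041]
ft_force: [1.6, -0.2, -2.2]
width: 23.9
```

Emit:
jog_arm:
  steps:
    - {"turn": [0, 0, 0], "dp": [-0.04, 0.4, 0.02], "claw": 0}
    - {"turn": [0, 0, 0], "dp": [-0.1, 0.8, 0.02], "claw": 0}
    - {"turn": [0, 0, 0], "dp": [-0.1, 0.8, 0.02], "claw": 0}

```text
t: 9.7
ee_pos: [513.4, 161.1, 214.4]
orientation: [-1.576, 0.045, -0.037]
ft_force: [0.1, 1.4, -1.6]
width: 23.9
```

```bash
python3 o.py w7
```

```text
9.75 [513.6789545  158.96896879 214.28003669] [-0.83112352 -0.29765762 -2.10935019] 23.935508778224357 [[ 0.999 -0.006  0.052]
 [-0.052 -0.007  0.999]
 [-0.005 -1.    -0.007]]
```

View pics/w7.png

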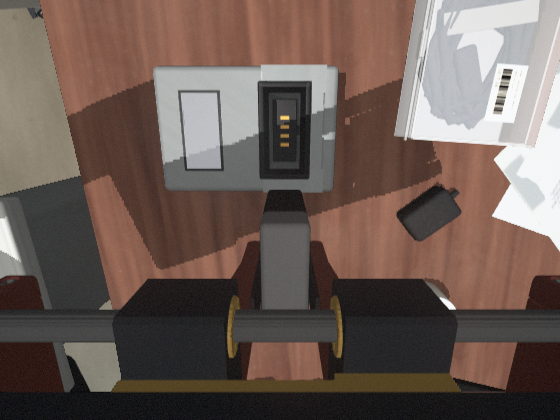

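```bash
cat > m5.py <<'E'
from h import *
d=np.load('pics/w7.npz');P=d['P'];im=d['img'];T=d['T'];f=float(d['f']);c=d['c']
def ray(u,v,z):
    r=T[:3,:3]@np.array([(u-c[0])/f,(v-c[1])/f,1]); return T[:3,3]+r*(z-T[2,3])/r[2]
g=im.max(2); m=np.zeros_like(g); m[75:186,250:318]=(g[75:186,250:318]<50)
n,l,s,ce=cv2.connectedComponentsWithStats(m); k=1+np.argmax(s[1:,4]); print(s[k])
cn=max(cv2.findContours((l==k).astype(np.uint8),0,2)[0],key=cv2.contourArea)[:,0]
for z in (110,114):
  W=np.array([ray(u,v,z)[:2] for u,v in cn]).astype(np.float32); print('collar',z,cv2.minAreaRect(W))
Q=P[50:195,140:345].reshape(-1,3);Q=Q[(Q[:,2]>98)&(Q[:,2]<125)]
print('box',cv2.minAreaRect(Q[:,:2].astype(np.float32)),np.median(Q[:,2]))
B=P[195:312,255:316].reshape(-1,3)
for z in range(165,250,10):
    b=B[(abs(B[:,2]-z)<5)&(B[:,1]>100)]
    if len(b): print(z,len(b),np.percentile(b,[1,50,99],axis=0).round(1).tolist())
c2=im[60:310,200:370,::-1]; cv2.imwrite('pics/w7z.png',cv2.resize(c2,None,fx=2.3,fy=2.3,interpolation=cv2.INTER_CUBIC))
E
python3 m5.py
```

```text
[ 259   86   52   93 3028]
collar 110 ((515.6303100585938, 226.8922119140625), (75.4644546508789, 43.283695220947266), 86.9082260131836)
collar 114 ((515.6694946289062, 227.0232391357422), (74.33367919921875, 42.63503646850586), 86.90808868408203)
box ((483.87109375, 230.13233947753906), (104.09966278076172, 152.1459197998047), 86.94896697998047) 110.25859600874008
175 2 [[502.8, 187.9, 173.7], [514.4, 188.6, 174.8], [526.0, 189.3, 175.8]]
185 111 [[503.2, 189.3, 181.4], [514.9, 190.7, 185.5], [525.8, 191.4, 189.7]]
195 149 [[503.3, 189.2, 190.3], [514.4, 190.8, 195.1], [525.8, 191.4, 199.7]]
205 163 [[503.3, 189.6, 200.6], [515.1, 190.8, 205.5], [525.9, 191.5, 209.9]]
215 270 [[497.8, 170.8, 210.2], [514.6, 190.5, 216.3], [530.6, 191.5, 219.5]]
225 280 [[498.1, 170.3, 220.1], [515.7, 190.6, 225.8], [530.3, 191.6, 229.9]]
235 422 [[499.2, 152.1, 230.1], [515.7, 190.7, 235.5], [529.3, 191.6, 239.9]]
245 4462 [[501.2, 146.3, 240.4], [513.9, 169.8, 242.9], [526.4, 190.8, 248.4]]
```

View pics/w7z.png

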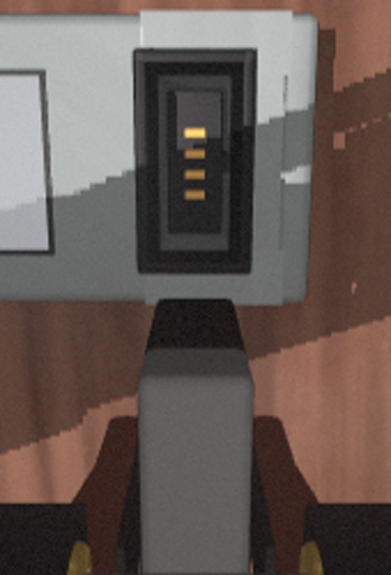

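Emit:
jog_arm:
  steps:
    - {"turn": [0.002, -0.0015, 0], "dp": [0.01, 0.4, 0], "claw": 0}
    - {"turn": [0.002, -0.0015, 0], "dp": [0.026, 0.7, -0.1], "claw": 0}
    - {"turn": [0.002, -0.0015, 0], "dp": [0.026, 0.876, -0.12], "claw": 0}
    - {"turn": [0.002, -0.0015, 0], "dp": [0.026, 0.876, -0.12], "claw": 0}
    - {"turn": [0.002, -0.0015, 0], "dp": [0.026, 0.876, -0.12], "claw": 0}
    - {"turn": [0.002, -0.0015, 0], "dp": [0.026, 0.876, -0.12], "claw": 0}

```text
t: 10.25
ee_pos: [515.6, 227.8, 204.4]
orientation: [-1.572, 0.042, -0.04]
ft_force: [0.2, -0.5, -2.1]
width: 23.9
```

```bash
python3 o.py w8
python3 - <<'E'
from h import *
P,i=cap('scene','s1'); cv2.imwrite('pics/s1z.png',cv2.resize(i[130:260,150:280,::-1],None,fx=4.5,fy=4.5,interpolation=cv2.INTER_CUBIC))
B=P[130:260,150:280].reshape(-1,3)
b=B[(B[:,2]>216)&(B[:,2]<240)]
print(np.nanmedian(b,0))
E
```

```text
10.3 [515.69656191 227.71808224 204.59666949] [ 0.74686213  0.13625117 -1.49389608] 23.998041547867473 [[ 0.999 -0.001  0.053]
 [-0.053 -0.001  0.999]
 [-0.001 -1.    -0.001]]
[511.05247695 215.62479669 230.81638509]
```

View pics/w8.png

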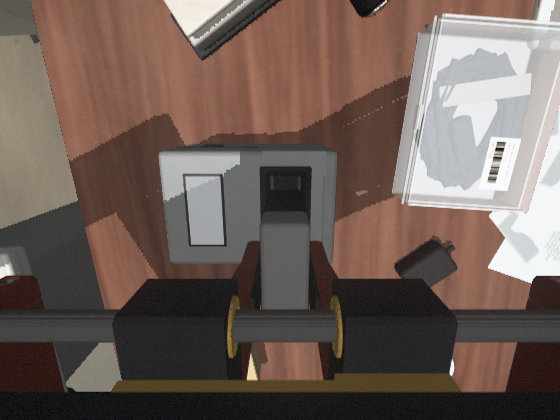

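View pics/s1z.png

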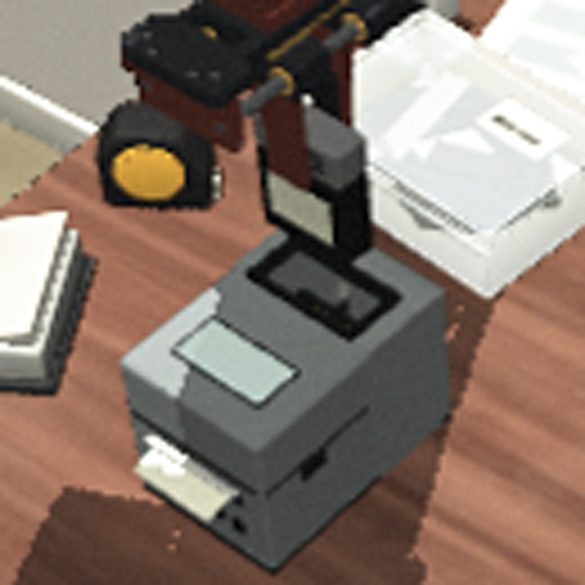

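Emit:
jog_arm:
  steps:
    - {"turn": [0, 0, 0], "dp": [0.002, 0.018, -0.2], "claw": 0}
    - {"turn": [0, 0, 0], "dp": [0.002, 0.018, -0.4], "claw": 0}
    - {"turn": [0, 0, 0], "dp": [0.002, 0.018, -0.4], "claw": 0}
    - {"turn": [0, 0, 0], "dp": [0.002, 0.018, -0.4], "claw": 0}

```text
t: 10.68
ee_pos: [515.6, 228.3, 172.4]
orientation: [-1.572, 0.044, -0.04]
ft_force: [0.4, 0.6, -2.0]
width: 24.2
```

```bash
python3 o.py w9
python3 - <<'E'
from h import *
i=cv2.imread('pics/w9.png')
cv2.imwrite('pics/w9z.png',cv2.resize(i[130:320,140:360],None,fx=3,fy=3,interpolation=cv2.INTER_CUBIC))
E
```

```text
10.7333 [516.21988219 228.67548606 173.18731315] [-0.421029    0.14645299 -1.99672037] 23.73626028231136 [[ 0.999 -0.001  0.054]
 [-0.054 -0.001  0.999]
 [-0.001 -1.    -0.001]]
```

View pics/w9z.png

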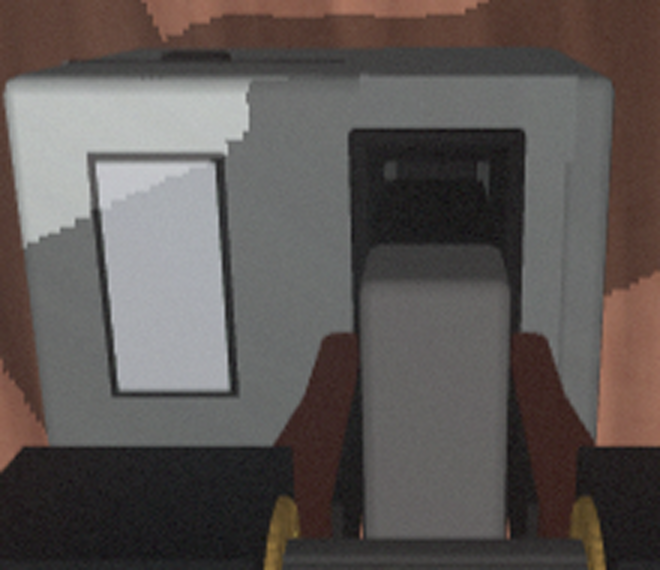

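Emit:
jog_arm:
  steps:
    - {"turn": [0, 0, 0], "dp": [-0.004, 0.004, -0.04], "claw": 0}
    - {"turn": [0, 0, 0], "dp": [-0.004, 0.004, -0.08], "claw": 0}

```text
t: 10.9
ee_pos: [516.7, 229.1, 167.8]
orientation: [-1.57, 0.042, -0.043]
ft_force: [0.2, -0.2, -2.0]
width: 23.7
```

Emit:
jog_arm:
  steps:
    - {"turn": [0, 0, 0], "dp": [0, 0, -0.03], "claw": 0}
    - {"turn": [0, 0, 0], "dp": [0, 0, -0.06], "claw": 0}

```text
t: 11.07
ee_pos: [517.0, 229.2, 163.3]
orientation: [-1.57, 0.041, -0.044]
ft_force: [-0.8, 0.3, -1.5]
width: 24.0
```

Emit:
jog_arm:
  steps:
    - {"turn": [0, 0, 0], "dp": [0, 0, -0.03], "claw": 0}
    - {"turn": [0, 0, 0], "dp": [0, 0, -0.06], "claw": 0}

```text
t: 11.23
ee_pos: [517.1, 229.2, 158.4]
orientation: [-1.57, 0.041, -0.044]
ft_force: [0.1, 0.7, -2.1]
width: 23.8
```

Emit:
jog_arm:
  steps:
    - {"turn": [0, 0, 0], "dp": [-0.012, 0, -0.03], "claw": 0}
    - {"turn": [0, 0, 0], "dp": [-0.012, 0, -0.05], "claw": 0}

```text
t: 11.4
ee_pos: [515.8, 229.2, 153.9]
orientation: [-1.57, 0.041, -0.043]
ft_force: [-0.2, -0.0, -1.9]
width: 23.8
```

Emit:
jog_arm:
  steps:
    - {"turn": [0, 0, 0], "dp": [-0.008, 0, -0.03], "claw": 0}
    - {"turn": [0, 0, 0], "dp": [-0.008, 0, -0.05], "claw": 0}

```text
t: 11.57
ee_pos: [515.1, 229.2, 149.6]
orientation: [-1.57, 0.041, -0.043]
ft_force: [-0.6, -0.2, -2.1]
width: 23.8
```

Emit:
jog_arm:
  steps:
    - {"turn": [0, 0, 0], "dp": [-0.004, 0, -0.03], "claw": 0}
    - {"turn": [0, 0, 0], "dp": [-0.004, 0, -0.05], "claw": 0}

```text
t: 11.73
ee_pos: [515.1, 229.3, 145.5]
orientation: [-1.57, 0.04, -0.044]
ft_force: [1.3, 1.0, -1.2]
width: 23.7
```

Emit:
jog_arm:
  steps:
    - {"turn": [0, 0, 0], "dp": [0.004, 0, -0.03], "claw": 0}
    - {"turn": [0, 0, 0], "dp": [0.004, 0, -0.05], "claw": 0}

```text
t: 11.9
ee_pos: [515.2, 229.2, 141.1]
orientation: [-1.57, 0.041, -0.043]
ft_force: [-0.7, 0.3, -1.7]
width: 23.4
```

Emit:
jog_arm:
  steps:
    - {"turn": [0, 0, 0], "dp": [0, 0, -0.02], "claw": 0}
    - {"turn": [0, 0, 0], "dp": [0, 0, -0.035], "claw": 0}

```text
t: 12.07
ee_pos: [515.1, 229.2, 138.0]
orientation: [-1.57, 0.041, -0.043]
ft_force: [0.1, 0.2, -1.5]
width: 24.0
```

Emit:
jog_arm:
  steps:
    - {"turn": [0, 0, 0], "dp": [-0.004, 0, -0.02], "claw": 0}
    - {"turn": [0, 0, 0], "dp": [-0.004, 0, -0.03], "claw": 0}

```text
t: 12.23
ee_pos: [515.1, 229.3, 135.8]
orientation: [-1.57, 0.04, -0.044]
ft_force: [-0.6, 1.1, 4.7]
width: 23.6
```

Emit:
jog_arm:
  steps:
    - {"turn": [0, 0, 0], "dp": [0, 0, 0.01], "claw": 0.7}
    - {"turn": [0, 0, 0], "dp": [0, 0, 0.01], "claw": 0.7}
    - {"turn": [0, 0, 0], "dp": [0, 0, 0.01], "claw": 0.7}
    - {"turn": [0, 0, 0], "dp": [0, 0, 0.01], "claw": 0.7}
    - {"turn": [0, 0, 0], "dp": [0, 0, 0.01], "claw": 0.7}

```text
t: 12.65
ee_pos: [515.1, 229.3, 136.7]
orientation: [-1.57, 0.04, -0.044]
ft_force: [-0.0, 0.2, 0.7]
width: 53.4
```

Emit:
jog_arm:
  steps:
    - {"turn": [0, 0, 0], "dp": [0, 0, 0.3], "claw": 0.7}
    - {"turn": [0, 0, 0], "dp": [0, 0, 0.6], "claw": 0.7}
    - {"turn": [0, 0, 0], "dp": [0, 0, 0.6], "claw": 0.7}
    - {"turn": [0, 0, 0], "dp": [0, 0, 0.6], "claw": 0.5}

```text
t: 12.98
ee_pos: [515.9, 229.6, 185.9]
orientation: [-1.569, 0.038, -0.046]
ft_force: [-0.9, -0.0, -1.2]
width: 57.6
```

```bash
python3 o.py w10
python3 - <<'E'
from h import *
P=np.load('pics/w10.npz')['P'];B=P[130:330,240:330].reshape(-1,3);b=B[(B[:,2]>155)&(B[:,2]<173)&(B[:,1]>190)]
print(len(b),np.median(b,0),cv2.minAreaRect(b[:,:2].astype(np.float32)))
E
```

```text
13.0333 [515.09459825 229.28596831 184.78097172] [-1.00974498  0.37757706 -0.29795551] 54.124530419365094 [[ 0.999  0.003  0.053]
 [-0.053  0.001  0.999]
 [ 0.003 -1.     0.001]]
3310 [515.06283276 232.72911617 164.88151094] ((514.853515625, 229.34597778320312), (60.182167053222656, 24.87213706970215), 86.55868530273438)
```

View pics/w10.png

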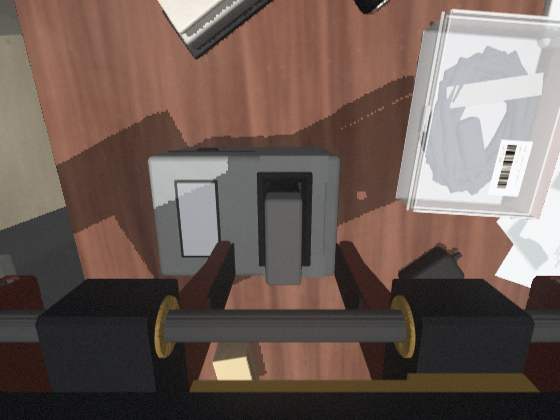

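Emit:
jog_arm:
  steps:
    - {"turn": [0, 0.001, 0], "dp": [0, 0, -0.15], "claw": 0}
    - {"turn": [0, 0.001, 0], "dp": [0, 0, -0.15], "claw": 0}
    - {"turn": [0, 0.001, 0], "dp": [0, 0, -0.15], "claw": 0}
    - {"turn": [0, 0.001, 0], "dp": [0, 0, -0.15], "claw": 0}
    - {"turn": [0, 0.001, 0], "dp": [0, 0, -0.15], "claw": 0}
    - {"turn": [0, 0.001, 0], "dp": [0, 0, -0.15], "claw": 0}
    - {"turn": [0, 0.001, 0], "dp": [0, 0, -0.15], "claw": 0}
    - {"turn": [0, 0.001, 0], "dp": [0, 0, -0.15], "claw": 0}

```text
t: 13.7
ee_pos: [515.1, 229.3, 172.9]
orientation: [-1.57, 0.042, -0.042]
ft_force: [-0.3, 0.0, -0.1]
width: 1.8
```

Emit:
jog_arm:
  steps:
    - {"turn": [0, 0, 0], "dp": [0, 0, -0.025], "claw": 0}
    - {"turn": [0, 0, 0], "dp": [0, 0, -0.05], "claw": 0}
    - {"turn": [0, 0, 0], "dp": [0, 0, -0.06], "claw": 0}

```text
t: 13.95
ee_pos: [515.0, 229.3, 167.8]
orientation: [-1.57, 0.042, -0.042]
ft_force: [0.1, -0.6, 0.1]
width: 0.3
```

Emit:
jog_arm:
  steps:
    - {"turn": [0, 0, 0], "dp": [0, 0, -0.02], "claw": 0}
    - {"turn": [0, 0, 0], "dp": [0, 0, -0.04], "claw": 0}
    - {"turn": [0, 0, 0], "dp": [0, 0, -0.06], "claw": 0}

```text
t: 14.2
ee_pos: [515.2, 229.3, 163.1]
orientation: [-1.57, 0.042, -0.042]
ft_force: [-0.7, -0.3, 4.1]
width: 0.7
```

Emit:
jog_arm:
  steps:
    - {"turn": [0, 0, 0], "dp": [0, 0, -0.02], "claw": 0}
    - {"turn": [0, 0, 0], "dp": [0, 0, -0.04], "claw": 0}
    - {"turn": [0, 0, 0], "dp": [0, 0, -0.06], "claw": 0}

```text
t: 14.45
ee_pos: [515.3, 229.3, 158.4]
orientation: [-1.57, 0.042, -0.042]
ft_force: [-0.5, -1.2, 3.9]
width: 0.0
```

Emit:
jog_arm:
  steps:
    - {"turn": [0, 0, 0], "dp": [0, 0, -0.02], "claw": 0}
    - {"turn": [0, 0, 0], "dp": [0, 0, -0.04], "claw": 0}
    - {"turn": [0, 0, 0], "dp": [0, 0, -0.06], "claw": 0}

```text
t: 14.7
ee_pos: [515.4, 229.3, 153.6]
orientation: [-1.57, 0.042, -0.042]
ft_force: [-0.2, -2.3, 5.5]
width: 0.5
```

Emit:
jog_arm:
  steps:
    - {"turn": [0, 0, 0], "dp": [-0.005, 0, -0.02], "claw": 0}
    - {"turn": [0, 0, 0], "dp": [-0.005, 0, -0.04], "claw": 0}
    - {"turn": [0, 0, 0], "dp": [-0.005, 0, -0.06], "claw": 0}

```text
t: 14.95
ee_pos: [515.0, 229.3, 148.7]
orientation: [-1.57, 0.042, -0.042]
ft_force: [-0.7, -0.4, 5.5]
width: 1.0
```

Emit:
jog_arm:
  steps:
    - {"turn": [0, 0, 0], "dp": [-0.005, 0, -0.02], "claw": 0}
    - {"turn": [0, 0, 0], "dp": [-0.005, 0, -0.04], "claw": 0}
    - {"turn": [0, 0, 0], "dp": [-0.005, 0, -0.06], "claw": 0}

```text
t: 15.2
ee_pos: [514.9, 229.4, 143.9]
orientation: [-1.569, 0.041, -0.043]
ft_force: [0.2, -0.1, 5.4]
width: 0.1
```

Emit:
jog_arm:
  steps:
    - {"turn": [0, 0, 0], "dp": [0, 0, -0.02], "claw": 0}
    - {"turn": [0, 0, 0], "dp": [0, 0, -0.025], "claw": 0}

```text
t: 15.37
ee_pos: [515.0, 229.3, 141.6]
orientation: [-1.569, 0.041, -0.043]
ft_force: [0.1, -0.4, 4.1]
width: 0.8
```

Emit:
jog_arm:
  steps:
    - {"turn": [0, 0, 0], "dp": [0, 0, -0.025], "claw": 0}
    - {"turn": [0, 0, 0], "dp": [0, 0, -0.025], "claw": 0}

```text
t: 15.53
ee_pos: [515.0, 229.3, 139.4]
orientation: [-1.569, 0.041, -0.043]
ft_force: [-0.2, -1.1, 5.3]
width: 0.4
```

Emit:
jog_arm:
  steps:
    - {"turn": [0, 0, 0], "dp": [0, 0, -0.025], "claw": 0}
    - {"turn": [0, 0, 0], "dp": [0, 0, -0.025], "claw": 0}

```text
t: 15.7
ee_pos: [515.0, 229.3, 137.2]
orientation: [-1.569, 0.041, -0.043]
ft_force: [0.1, -1.2, 5.5]
width: 0.7
```

Emit:
jog_arm:
  steps:
    - {"turn": [0, 0, 0], "dp": [0, 0, -0.025], "claw": 0}
    - {"turn": [0, 0, 0], "dp": [0, 0, -0.025], "claw": 0}

```text
t: 15.87
ee_pos: [515.0, 229.4, 135.2]
orientation: [-1.569, 0.041, -0.043]
ft_force: [0.5, -1.3, 5.3]
width: 0.5
```

Emit:
jog_arm:
  steps:
    - {"turn": [0, 0, 0], "dp": [0, 0, -0.025], "claw": 0}
    - {"turn": [0, 0, 0], "dp": [0, 0, -0.025], "claw": 0}

```text
t: 16.03
ee_pos: [515.8, 229.5, 134.3]
orientation: [-1.569, 0.04, -0.044]
ft_force: [-1.1, -2.6, 13.4]
width: 0.5
```

Emit:
jog_arm:
  steps:
    - {"turn": [0, 0, 0], "dp": [0, 0, -0.022], "claw": 0}
    - {"turn": [0, 0, 0], "dp": [0, 0, -0.022], "claw": 0}

```text
t: 16.2
ee_pos: [516.9, 229.7, 134.3]
orientation: [-1.569, 0.038, -0.046]
ft_force: [-2.6, -2.8, 17.7]
width: 0.3
```

Solid at 134.3 mm, after about 30 mm of travel, with force up to 17.7 N. That's slightly over the suggested 15 N but well under 30 N. Backing off now.

Emit:
jog_arm:
  steps:
    - {"turn": [0, 0, 0], "dp": [-0.02, 0, 0.1], "claw": 0}
    - {"turn": [0, 0, 0], "dp": [-0.02, 0, 0.4], "claw": 0}
    - {"turn": [0, 0, 0], "dp": [-0.02, 0, 0.8], "claw": 0}
    - {"turn": [0, 0, 0], "dp": [-0.02, 0, 0.9], "claw": 0}
    - {"turn": [0, 0, 0], "dp": [-0.02, 0, 0.9], "claw": 0}

```text
t: 16.62
ee_pos: [516.7, 230.4, 208.6]
orientation: [-1.566, 0.034, -0.049]
ft_force: [0.4, 0.3, 0.2]
width: 0.7
```

Emit:
jog_arm:
  steps:
    - {"turn": [0, 0, 0], "dp": [0, -0.9, 0.4], "claw": 0}
    - {"turn": [0, 0, 0], "dp": [0, -0.9, 0.4], "claw": 0}
    - {"turn": [0, 0, 0], "dp": [0, -0.9, 0.4], "claw": 0}
    - {"turn": [0, 0, 0], "dp": [0, -0.9, 0.4], "claw": 0}
    - {"turn": [0, 0, 0], "dp": [0, -0.9, 0.4], "claw": 0}
    - {"turn": [0, 0, 0], "dp": [0, -0.9, 0.4], "claw": 0}
    - {"turn": [0, 0, 0], "dp": [0, -0.9, 0.4], "claw": 0}
    - {"turn": [0, 0, 0], "dp": [0, -0.9, 0.4], "claw": 0}
    - {"turn": [0, 0, 0], "dp": [0, -0.9, 0.4], "claw": 0}
    - {"turn": [0, 0, 0], "dp": [0, -0.9, 0.4], "claw": 0}

```text
t: 17.45
ee_pos: [516.5, 158.8, 240.3]
orientation: [-1.566, 0.034, -0.048]
ft_force: [0.2, -0.0, -0.3]
width: 0.7
```

```bash
python3 o.py w11
python3 - <<'E'
from h import *
P,i=cap('scene','s2')
cv2.imwrite('pics/s2z.png',cv2.resize(i[130:260,150:280,::-1],None,fx=4.5,fy=4.5,interpolation=cv2.INTER_CUBIC))
for n in ('w11',):
  P=np.load('pics/w11.npz')['P'].reshape(-1,3)
  b=P[(np.hypot(P[:,0]-514.9,P[:,1]-229.3)<10)]
  print(len(b),np.median(b,0))
E
```

```text
17.5 [516.61278626 158.70680198 240.36509264] [-0.36954958 -0.59217215  0.22708104] 0.4660111705664174 [[ 0.999  0.009  0.053]
 [-0.053  0.004  0.999]
 [ 0.009 -1.     0.004]]
483 [514.99949861 229.38445366 143.15845096]
```

View pics/w11.png

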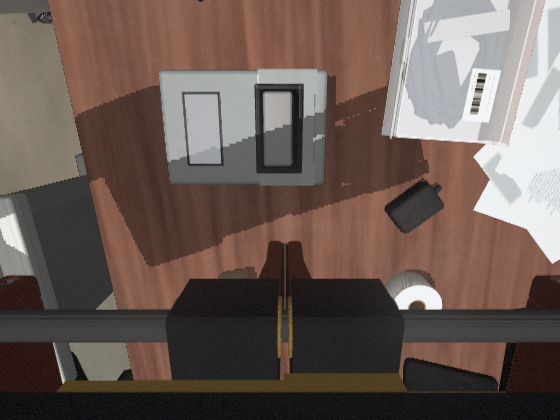

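View pics/s2.png

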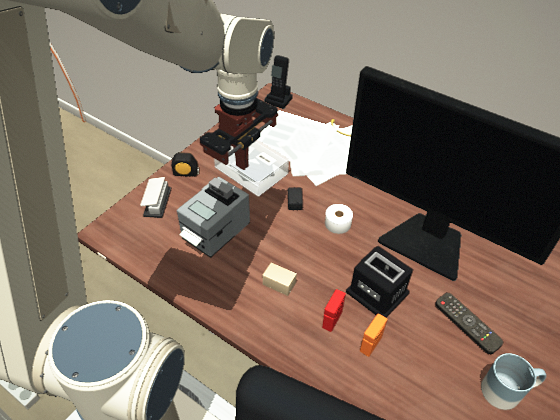

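The pack's top is at 143 mm, 29 mm above the rim and about 8.8 mm back from the stop, which fits a catch holding it. I'll wait a second and confirm it stays there.

Emit:
jog_arm:
  steps:
    - {"turn": [0, 0, 0], "dp": [0, 0, 0.1], "claw": 0}
    - {"turn": [0, 0, 0], "dp": [0, 0, 0.1], "claw": 0}
    - {"turn": [0, 0, 0], "dp": [0, 0, 0.1], "claw": 0}
    - {"turn": [0, 0, 0], "dp": [0, 0, 0.1], "claw": 0}
    - {"turn": [0, 0, 0], "dp": [0, 0, 0.1], "claw": 0}
    - {"turn": [0, 0, 0], "dp": [0, 0, 0.1], "claw": 0}
    - {"turn": [0, 0, 0], "dp": [0, 0, 0.1], "claw": 0}
    - {"turn": [0, 0, 0], "dp": [0, 0, 0.1], "claw": 0}
    - {"turn": [0, 0, 0], "dp": [0, 0, 0.1], "claw": 0}
    - {"turn": [0, 0, 0], "dp": [0, 0, 0.1], "claw": 0}
    - {"turn": [0, 0, 0], "dp": [0, 0, 0.1], "claw": 0}
    - {"turn": [0, 0, 0], "dp": [0, 0, 0.1], "claw": 0}

```text
t: 18.55
ee_pos: [516.7, 158.6, 248.5]
orientation: [-1.566, 0.034, -0.049]
ft_force: [-0.7, 0.3, 0.4]
width: 0.8
```

Run:
```python
from h import *
P,_=cap('wrist','w12');P=P.reshape(-1,3)
b=P[(np.hypot(P[:,0]-514.9,P[:,1]-229.3)<10)]; h=np.median(b[:,2]); print(h)
a=np.load('pics/scene0.npz')['img'];s=np.load('pics/s2.npz')['img']
for n,(u0,u1,v0,v1) in dict(roll=(322,358,200,238),carton=(258,302,260,296),punch=(138,172,174,220)).items():
    print(n,np.abs(a[v0:v1,u0:u1].astype(int)-s[v0:v1,u0:u1]).mean())
if abs(h-143)<4: print(ctrl.close_job())
```

```text
143.2032252529947
roll 1.3301656920077973
carton 1.6077441077441077
punch 1.502770673486786
the job is handed in; nothing more can be done
None
```

The battery is out of the charger and latched in the printer's battery bay. I handed the job in at about 18.6 s of the 51 s allowed.

- **Charger:** I pressed the pack until it went solid, at about 15 N. It sprang up so its top stood about 51 mm above the rim, and I lifted it out.
- **Printer:** I stood the pack on the raised tray, let go, and pushed it down with the closed fingertips. It went solid after about 30 mm of travel.
- **Push force:** the last reading at the printer's stop was 17.7 N. That is over the 12–15 N you asked for, because I took one step too many after it went solid, but well under the 30 N limit.
- **Final check:** with the gripper clear, the pack's top measured 143.2 mm, which is 29 mm above the rim and about 9 mm back from the stop. An earlier reading about 1 s before gave the same height.
- **Other items:** before-and-after pictures show no visible change to the roll, carton or punch, and the red and orange look-alikes were not touched.

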